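# Mix a flask of paint on the touch shaker

## Robot

A 6-joint arm with a two-finger parallel gripper is mounted at the origin on the work surface. World frame = base frame: x ahead of the robot, y to its left, z up, the work surface at z = 0. Lengths are in m, angles in rad, forces in N, time in s.
With the tool pointing down it reaches from about 0.3 to 0.775 m from the base axis. Payload 14.6 kg.
Tool frame: the origin (TCP) lies at the very end of the fingers, on their centre line; the grasp point (between the pads) lies manip.grasp_offset behind it (manip.grasp_offset is the distance from the TCP to the grasp point, in m); z points along the fingers, y is the line along which they close (so a half turn about z gives the same grasp; the last joint's range is limited). The gripper opens to 85 mm and grips with 20 to 120 N. Pads are 22 mm wide; open, the fingers measure 114 mm over their backs; the gripper's body (76 mm by 85 mm) begins 54 mm behind the grasp point. The pads swing forward as they close: fully open they stand 13 mm farther back than shut.
Start: joints at [-1.205, 0.3, 1.521, -0, 1.321, -0.067], TCP at [0.231, -0.499, 0.231] pointing down, gripper open.
Joint ranges: [-3.03, 3.03], [-0.79, 2.21], [0.23, 2.52], [-1.04, 4.18], [0, 3.07], [-2.55, 2.55]. Speed limits (rad/s): [2.22, 2.22, 2.57, 3.14, 3.14, 3.14].

## Interface

Orientations are given as a 3x3 rotation matrix whose columns are the frame's x, y, z axes.
In Python, from plant import manip, viewer gives the robot as it stands.
- The arm moves only by the shell command python3 -m handwheel 'ROWS' [OPENING]. ROWS is JSON, a list of rows, each an object of numbers: "dx", "dy", "dz": the shift along the world's x, y, z in m; "roll": the turn about the world's z in degrees. A call has 1 to 20 rows; each row is the pose to reach, as a shift and turn from the pose commanded when the call began; what a row does not reach only later rows make up. A row lasts 1/8 s, in which the tool goes at most 62.5 mm and 10.7 degrees, less where a joint would pass 70% of its speed; a pose out of reach is approached as far as the arm can. A call with a gripper value outside its range is refused whole. OPENING is the closure in counts, from 0 (fully open) to 255 (shut), set as the call begins (- or left out, the last holds). The fingers move at their own pace and stop on an object; the grip force is fixed at half the most. Time passes only in rows, so rows that repeat a pose let the fingers close. It gives the time, the measured TCP pose, the force, the opening and the grip force at its end, in the units of the state.
- manip.get_obs(): the state, without advancing time (a new reading comes with each control period).
- viewer.capture(name): name is "scene" or "side" or "wrist"; returns the picture (420x560x3 uint8, red, green, blue); there is no depth.
- viewer.calibration(name): a dict with "fx", "fy", "cx", "cy" (pixels), "origin" and "attitude" of the camera in the world; the wrist camera has in their place "hand_eye" (4x4, takes a point from camera to tool coordinates, whose origin is the TCP and whose axes are the flange's). Camera axes: x right, y up, looking along -z (the intrinsics and any distortion apply to the point x, -y, -z); pixel columns grow to the right and rows downward; lengths in m; the calibration is good to about 2 mm. A picture is of the moment at which its call begins: read the wrist's pose just before it. calibration takes no time and is no camera call.
- manip.job_done(): hands the job in; it is judged then, once.
The state is a dict: "clock": time; "joint_pos": joint angles; "joint_velocities": joint speeds; "joint_torque": joint torques, N m; "tool_pos": TCP position; "ee_rot": TCP orientation; "wrist_force": force on the tool from outside, world axes, zero at the start; "wrist_torque": the same for the moment, N m; "gripper_width": finger opening in m; "grip_force": force on a finger pad.
Only numpy, scipy, OpenCV 4.12 (cv2) and the standard library are available. Lean on these libraries where they do the work, as an engineer would, in place of code of your own. Each camera call takes 0.05 s, during which the arm holds its last target. There are 200 camera calls.

## Task

Switch the paint shaker on by pressing its green start button fully down and letting it come back up. Then take the round blue flask from the green cutting mat and press it upright, round end down, into the shaker's orange sprung ring until the ring is fully down against its stop, and finish still holding the flask pressed down there: do not let go. Leave everything else on the bench where it is, the amber flask included.

Things in the scene. Friction and masses are not known exactly. Their poses are not given: they have to be found in the camera images.
- flask: The blue round flask, loose, 0.18 to 0.33 kg, 132 mm tall, standing upright on the green mat. Origin: centre of its underside; z up along its axis; its yaw has no meaning. Foot 34 mm wide, round bulb 60 mm wide (sphere centred 30.5 mm above the origin), straight neck 26 mm wide from 58 to 116 mm above the origin, lip 30 mm wide from 116 to 120 mm, cork stopper 22 mm wide from 120 to 132 mm.
- amber_flask: The same flask in amber, standing on the same mat about 90 to 145 mm from the blue one; either may be on the left. To be left alone. Origin as for the blue one.
- mat: Green cutting mat, fixed, 150 x 210 x 4 mm (x, y, z). Origin: centre of its underside, on the bench.
- shaker: Grey paint shaker, fixed to the bench, 170 x 120 x 60 mm (x, y, z). Origin: centre of its underside; z up; its front, nearer the button, looks to its -x. The start button stands on its top on the centre line 55 mm towards -x from the origin, the ring cradle 28 mm towards +x. The shaker and the mat may change sides.
- start_top (a point): Centre of the top face of the green start button, a 28 mm disc in a black collar 44 mm wide and 12 mm high on the shaker's top; this point stands 82 mm above the bench when the button is up.
- start (a joint): Start button travel in m: 0 up, 0.006 fully down. A spring returns it; fully down takes about 5 N.
- cradle_top (a point): Centre of the top rim of the orange sprung ring: 62 mm outer and 44 mm inner width, 12 mm high. It moves with the ring: 94 mm above the bench when up, 80 mm when fully down; z up. The flask's bulb seats in the ring with the flask's origin about 10 mm below this point, and never touches the housing.
- cradle (a joint): Ring travel in m: 0 up, 0.014 fully down against its stop. It starts to yield at about 4.5 N and takes about 15 N to hold fully down (750 N/m); a resting flask does not sink it.
- paint_jar: Small paint jar with red cap, 42 mm wide, 55 mm high, loose, to be left alone. Origin: centre of its underside.
- paint_jar_b: Small paint jar with yellow cap, 42 mm wide, 55 mm high, loose, to be left alone. Origin: centre of its underside.
- mug: White mug, 80 mm wide, 92 mm high, loose, to be left alone. Origin: centre of its underside.
- screwdriver: Screwdriver lying on the bench, loose, to be left alone.
- brush: Brush lying on the bench, loose, to be left alone.
- cassette: Dark flat cassette case, 70 x 109 x 17 mm, loose, to be left alone. Origin: centre of its underside.

How it is judged:
By the outcome, as a careful person would: the job done as asked, in the order asked, and still so for the second after the job is handed in, while the arm keeps its last pose, push and grip.
It also fails if it takes over 51 s, if anything falls off the work surface, if the arm or the gripper's body presses on something with over 40 N, if the wrist force passes 120 N, or if a joint passes its speed limit or range.

## Working session

There is one attempt and no reset: what is moved stays moved. The work goes in short steps, Python scripts to look and compute and a shell command to move; the robot and the scene stay as the last step left them, time stands still between calls to the robot, and variables do not carry over. Pictures are saved under pics/ and viewed, at most 10 in all, crops included, and the job is handed in when it is done.

```bash
mkdir -p pics
python3 - <<'E'
from plant import manip, viewer
import cv2,numpy as np
for n in("scene","side"):
    cv2.imwrite(f"pics/{n}0.png",viewer.capture(n)[:,:,::-1]); 
    print(n,viewer.calibration(n))
print(viewer.calibration("wrist"),manip.grasp_offset)
o=manip.get_obs();print(o["clock"],o["tool_pos"],o["ee_rot"],o["gripper_width"])
E
```

```text
scene {'fx': 518.8640496179244, 'fy': 518.8640496179244, 'cx': 279.39247580173463, 'cy': 199.154820025815, 'origin': array([ 1.19599425, -0.55706143,  1.34351024]), 'attitude': array([[ 0.64831375, -0.62162122,  0.43963204],
       [ 0.76131362,  0.53650108, -0.36409911],
       [-0.00953133,  0.57074832,  0.82106973]])}
side {'fx': 506.3140067311975, 'fy': 506.3140067311975, 'cx': 285.4768662704981, 'cy': 208.91685680479162, 'origin': array([0.34865195, 0.97274983, 0.882045  ]), 'attitude': array([[-0.9793639 ,  0.14064656, -0.14513753],
       [-0.20118503, -0.61001124,  0.76642735],
       [ 0.01925984,  0.77981077,  0.62571896]])}
{'fx': 291.5648514135968, 'fy': 291.5648514135968, 'cx': 277.46848429921846, 'cy': 207.71546561519324, 'hand_eye': array([[ 6.95923974e-04,  9.47526983e-01,  3.19675042e-01,
         8.18909385e-02],
       [ 9.99999691e-01, -7.76208614e-04,  1.23734548e-04,
        -1.22653449e-03],
       [ 3.65376345e-04,  3.19674857e-01, -9.47527230e-01,
        -1.42300093e-01],
       [ 0.00000000e+00,  0.00000000e+00,  0.00000000e+00,
         1.00000000e+00]])} 0.0187
0.1 [ 0.23059886 -0.4990796   0.23077298] [[ 9.07803346e-01  4.19395930e-01 -3.73305038e-04]
 [ 4.19396086e-01 -9.07802768e-01  1.02820940e-03]
 [ 9.23394898e-05 -1.08997460e-03 -9.99999402e-01]] 0.08520019917001172
```

View pics/scene0.png

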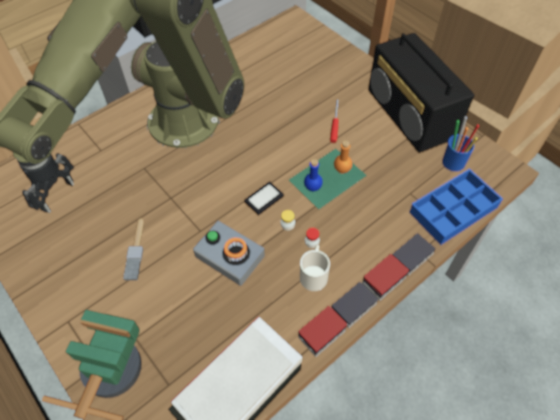

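View pics/side0.png

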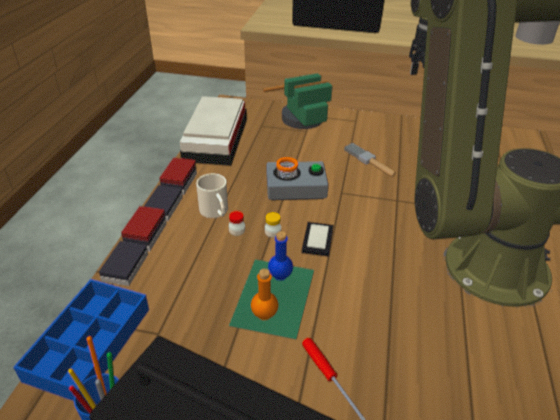

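Scene view: button at (212,237), ring centre about (235,247), blue flask cork (314,162) and bulb (313,183), amber bulb (344,164). Side view: button (316,169), ring (287,162), blue cork (281,236) and bulb (281,267), amber bulb (264,305). The yellow-cap jar and the cassette stand between the mat and the shaker.

```bash
cat > h.py <<'E'
from plant import manip, viewer
import cv2,numpy as np
def ray(n,u,v,obs=None):
    c=viewer.calibration(n)
    d=np.array([(u-c["cx"])/c["fx"],-(v-c["cy"])/c["fy"],-1.])
    if n=="wrist":
        o=obs or manip.get_obs();H=c["hand_eye"];R=np.array(o["ee_rot"])
        return R@H[:3,3]+o["tool_pos"],R@H[:3,:3]@d
    return c["origin"],c["attitude"]@d
def atz(n,u,v,z,obs=None):
    o,d=ray(n,u,v,obs);return o+d*(z-o[2])/d[2]
def snap(n,f,scale=1):
    o=manip.get_obs();im=viewer.capture(n)[:,:,::-1]
    cv2.imwrite(f"pics/{f}.png",im);return o
E
python3 - <<'E'
from h import *
np.set_printoptions(precision=4,suppress=True)
for k,z,a,b in[("button",.082,(212,237),(316,169)),("ring",.094,(235,247),(287,162)),("cork",.136,(314,161),(281,235)),("bulb",.0345,(313,183),(281,267)),("amber",.0345,(344,164),(264,305)),("yel",.055,(288,216),(273,217)),("red",.055,(313,234),(236,216)),("mug",.092,(315,258),(212,181)),("cass",.017,(264,197),(318,237))]:
    print(k,atz("scene",*a,z),atz("side",*b,z))
E
```

```text
button [ 0.4953 -0.226   0.082 ] [ 0.4867 -0.2018  0.082 ]
ring [ 0.5693 -0.1999  0.094 ] [ 0.5697 -0.2     0.094 ]
cork [0.5113 0.1465 0.136 ] [0.5128 0.1515 0.136 ]
bulb [0.517  0.1433 0.0345] [0.5118 0.1497 0.0345]
amber [0.5261 0.2703 0.0345] [0.5237 0.2701 0.0345]
yel [ 0.5689 -0.0057  0.055 ] [ 0.565  -0.0007  0.055 ]
red [0.6628 0.0083 0.055 ] [0.6581 0.0165 0.055 ]
mug [ 0.7377 -0.0552  0.092 ] [ 0.7467 -0.0674  0.092 ]
cass [0.4481 0.0001 0.017 ] [0.4451 0.0069 0.017 ]
```

```bash
python3 -m handwheel '[{"dx":0.04,"dy":0.045,"roll":-5},{"dx":0.08,"dy":0.09,"roll":-10},{"dx":0.12,"dy":0.13,"roll":-15},{"dx":0.16,"dy":0.17,"roll":-20},{"dx":0.2,"dy":0.22,"roll":-25},{"dx":0.23,"dy":0.26,"dz":-0.01,"roll":-25},{"dx":0.26,"dy":0.29,"dz":-0.03,"roll":-25},{"dx":0.26,"dy":0.29,"dz":-0.03,"roll":-25},{"dx":0.26,"dy":0.29,"dz":-0.03,"roll":-25},{"dx":0.26,"dy":0.29,"dz":-0.03,"roll":-25}]' 255
python3 - <<'E'
from h import *
o=snap("wrist","w1");print(o["clock"],o["tool_pos"],o["ee_rot"])
E
```

```text
0.1 [ 0.23059886 -0.4990796   0.23077298] [[ 9.07803346e-01  4.19395930e-01 -3.73305038e-04]
 [ 4.19396086e-01 -9.07802768e-01  1.02820940e-03]
 [ 9.23394898e-05 -1.08997460e-03 -9.99999402e-01]]$[0]: bad value
```

View pics/w1.png

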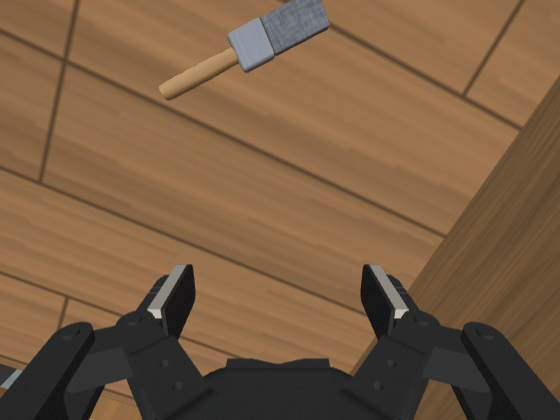

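The move was refused because every row needs all four keys, so the picture only shows the start pose: the open fingers, with the brush at about (245,45). I'll resend with full rows.

```bash
python3 -m handwheel '[{"dx":0.04,"dy":0.045,"dz":0,"roll":-5},{"dx":0.08,"dy":0.09,"dz":0,"roll":-10},{"dx":0.12,"dy":0.13,"dz":0,"roll":-15},{"dx":0.16,"dy":0.17,"dz":0,"roll":-20},{"dx":0.2,"dy":0.22,"dz":0,"roll":-25},{"dx":0.23,"dy":0.26,"dz":-0.01,"roll":-25},{"dx":0.26,"dy":0.29,"dz":-0.03,"roll":-25},{"dx":0.26,"dy":0.29,"dz":-0.03,"roll":-25},{"dx":0.26,"dy":0.29,"dz":-0.03,"roll":-25},{"dx":0.26,"dy":0.29,"dz":-0.03,"roll":-25}]' 255
python3 - <<'E'
from h import *
o=snap("wrist","w2");print(o["clock"],o["tool_pos"],o["ee_rot"])
E
```

```text
clock: 1.4
tool_pos: [0.4903, -0.2102, 0.2018]
ee_rot: [[1.0, -0.005, 0.001], [-0.005, -1.0, -0.0], [0.001, 0.0, -1.0]]
wrist_force: [-0.3, -0.2, 1.1]
gripper_width: -0.0001
grip_force: 0.0
1.4 [ 0.49028812 -0.21015288  0.20178717] [[ 9.99988110e-01 -4.83224646e-03  6.55831533e-04]
 [-4.83198770e-03 -9.99988248e-01 -3.95566168e-04]
 [ 6.57735299e-04  3.92392495e-04 -9.99999707e-01]]
```

View pics/w2.png

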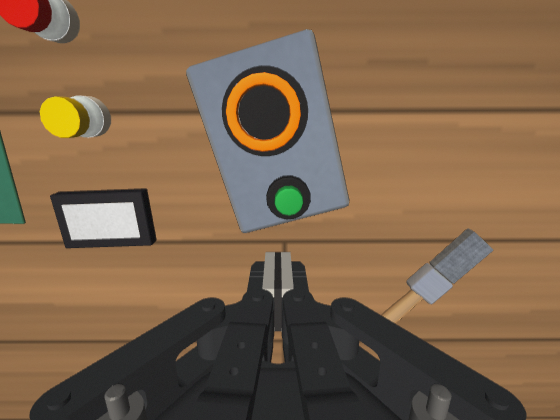

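The button's top face is centred at (288,200) and the ring's rim at (264,110). The shaker is yawed by about 15 degrees, and nothing stands near the button.

Run:
```python
from h import *
b=atz("wrist",288.5,200.5,.082);r=atz("wrist",264,110.5,.094)
print(b,r,np.linalg.norm((r-b)[:2]))
print(atz("wrist",64,117,.055))
```

```text
[ 0.490461   -0.21958486  0.082     ] [ 0.57091641 -0.19857842  0.094     ] 0.08315253557315283
[ 0.56576196 -0.00736437  0.055     ]
```

```bash
python3 -m handwheel '[{"dx":0,"dy":-0.009,"dz":-0.06,"roll":0},{"dx":0,"dy":-0.009,"dz":-0.1,"roll":0},{"dx":0,"dy":-0.009,"dz":-0.114,"roll":0},{"dx":0,"dy":-0.009,"dz":-0.12,"roll":0},{"dx":0,"dy":-0.009,"dz":-0.123,"roll":0},{"dx":0,"dy":-0.009,"dz":-0.126,"roll":0},{"dx":0,"dy":-0.009,"dz":-0.126,"roll":0},{"dx":0,"dy":-0.009,"dz":-0.126,"roll":0}]'
```

```text
clock: 2.45
tool_pos: [0.4912, -0.2187, 0.076]
ee_rot: [[1.0, -0.004, 0.002], [-0.004, -1.0, -0.001], [0.002, 0.001, -1.0]]
wrist_force: [-0.2, -3.3, 6.4]
gripper_width: 0.0005
grip_force: 3.3
```

```bash
python3 -m handwheel '[{"dx":0,"dy":0,"dz":-0.0015,"roll":0},{"dx":0,"dy":0,"dz":-0.003,"roll":0},{"dx":0,"dy":0,"dz":-0.003,"roll":0},{"dx":0,"dy":0,"dz":-0.003,"roll":0}]'
```

```text
clock: 2.95
tool_pos: [0.4914, -0.2188, 0.0755]
ee_rot: [[1.0, -0.003, 0.003], [-0.003, -1.0, -0.002], [0.003, 0.002, -1.0]]
wrist_force: [-13.6, 3.6, 36.3]
gripper_width: 0.0001
grip_force: 18.6
```

```bash
python3 -m handwheel '[{"dx":0,"dy":0,"dz":0.02,"roll":0},{"dx":0,"dy":0,"dz":0.04,"roll":0},{"dx":0,"dy":0.02,"dz":0.09,"roll":0},{"dx":-0.01,"dy":0.07,"dz":0.13,"roll":0},{"dx":-0.02,"dy":0.13,"dz":0.15,"roll":0},{"dx":-0.03,"dy":0.19,"dz":0.15,"roll":0},{"dx":-0.03,"dy":0.25,"dz":0.15,"roll":0},{"dx":-0.03,"dy":0.31,"dz":0.15,"roll":0},{"dx":-0.03,"dy":0.367,"dz":0.15,"roll":0},{"dx":-0.03,"dy":0.367,"dz":0.15,"roll":0},{"dx":-0.03,"dy":0.367,"dz":0.15,"roll":0},{"dx":-0.03,"dy":0.367,"dz":0.15,"roll":0}]' 0
python3 - <<'E'
from h import *
o=snap("wrist","w3");print(o["clock"],o["tool_pos"],o["ee_rot"])
E
```

```text
clock: 4.45
tool_pos: [0.4608, 0.1477, 0.2223]
ee_rot: [[1.0, -0.005, -0.0], [-0.005, -1.0, -0.0], [-0.0, 0.0, -1.0]]
wrist_force: [-0.4, 0.5, 0.6]
gripper_width: 0.0858
grip_force: 0.0
4.45 [0.46076835 0.14769454 0.22226686] [[ 9.99987207e-01 -5.05683531e-03 -1.17762339e-04]
 [-5.05684089e-03 -9.99987213e-01 -4.71106207e-05]
 [-1.17522603e-04  4.77055234e-05 -9.99999992e-01]]
```

View pics/w3.png

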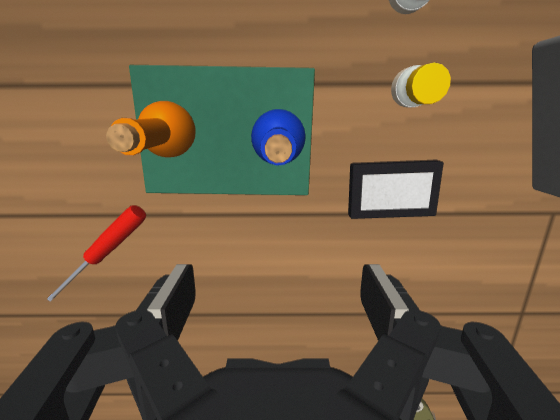

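The blue flask's cork top is centred at (278,150) and its bulb at (278,136). The amber flask is well clear to the left, with its cork at (122,137).

Run:
```python
from h import *
print(atz("wrist",278,150,.136),atz("wrist",278,136.5,.0345),atz("wrist",122,138,.136))
```

```text
[0.51229887 0.14799485 0.136     ] [0.51376325 0.14783196 0.0345    ] [0.52193049 0.26742827 0.136     ]
```

```bash
python3 -m handwheel '[{"dx":0.03,"dy":0,"dz":0,"roll":0},{"dx":0.052,"dy":0,"dz":0,"roll":0},{"dx":0.052,"dy":0,"dz":-0.02,"roll":0},{"dx":0.052,"dy":0,"dz":-0.06,"roll":0},{"dx":0.052,"dy":0,"dz":-0.1,"roll":0},{"dx":0.052,"dy":0,"dz":-0.13,"roll":0},{"dx":0.052,"dy":0,"dz":-0.144,"roll":0},{"dx":0.052,"dy":0,"dz":-0.144,"roll":0},{"dx":0.052,"dy":0,"dz":-0.144,"roll":0}]' 0 && python3 -m handwheel '[{"dx":0,"dy":0,"dz":0,"roll":0},{"dx":0,"dy":0,"dz":0,"roll":0},{"dx":0,"dy":0,"dz":0,"roll":0},{"dx":0,"dy":0,"dz":0,"roll":0},{"dx":0,"dy":0,"dz":0,"roll":0},{"dx":0,"dy":0,"dz":0,"roll":0},{"dx":0,"dy":0,"dz":0,"roll":0},{"dx":0,"dy":0,"dz":0,"roll":0}]' 255
```

```text
clock: 5.62
tool_pos: [0.5133, 0.1487, 0.0795]
ee_rot: [[1.0, -0.004, 0.002], [-0.004, -1.0, 0.0], [0.002, -0.0, -1.0]]
wrist_force: [0.6, 0.6, 0.2]
gripper_width: 0.0854
grip_force: 0.0
clock: 6.62
tool_pos: [0.5128, 0.1486, 0.0786]
ee_rot: [[1.0, -0.003, 0.0], [-0.003, -1.0, -0.0], [0.0, 0.0, -1.0]]
wrist_force: [-1.7, -4.1, 4.4]
gripper_width: 0.0248
grip_force: 58.8
```

```bash
python3 -m handwheel '[{"dx":0,"dy":0,"dz":0.03,"roll":0},{"dx":0,"dy":0,"dz":0.08,"roll":0},{"dx":0,"dy":-0.01,"dz":0.12,"roll":0},{"dx":0.005,"dy":-0.04,"dz":0.13,"roll":0},{"dx":0.015,"dy":-0.08,"dz":0.13,"roll":0},{"dx":0.025,"dy":-0.13,"dz":0.13,"roll":0},{"dx":0.035,"dy":-0.18,"dz":0.13,"roll":0},{"dx":0.045,"dy":-0.23,"dz":0.13,"roll":0},{"dx":0.055,"dy":-0.28,"dz":0.13,"roll":0},{"dx":0.058,"dy":-0.32,"dz":0.13,"roll":0},{"dx":0.058,"dy":-0.34,"dz":0.13,"roll":0},{"dx":0.058,"dy":-0.347,"dz":0.13,"roll":0},{"dx":0.058,"dy":-0.347,"dz":0.13,"roll":0},{"dx":0.058,"dy":-0.347,"dz":0.13,"roll":0},{"dx":0.058,"dy":-0.347,"dz":0.13,"roll":0}]'
python3 - <<'E'
from h import *
a=[viewer.capture("wrist"),viewer.capture("side")[90:265,180:405]]
im=np.hstack([cv2.resize(a[0][120:,100:460],(420,350)),cv2.resize(a[1],(380,350),interpolation=cv2.INTER_CUBIC)])
cv2.imwrite("pics/c4.png",im[:,:,::-1])
E
```

```text
clock: 8.5
tool_pos: [0.5708, -0.1974, 0.2084]
ee_rot: [[1.0, -0.003, 0.0], [-0.003, -1.0, 0.0], [0.0, -0.0, -1.0]]
wrist_force: [0.4, 0.6, -2.6]
gripper_width: 0.025
grip_force: 59.4
```

View pics/c4.png

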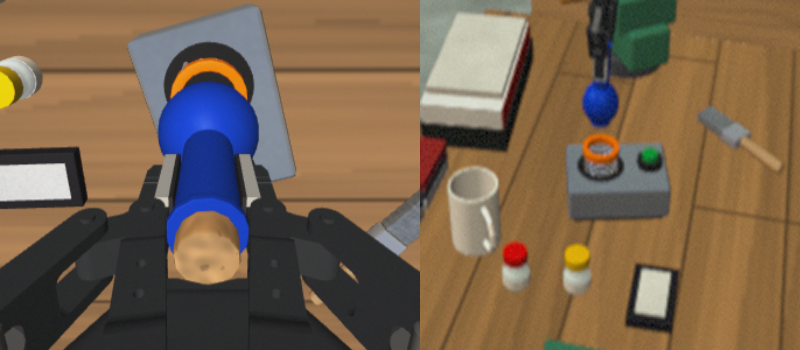

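The flask is held upright. Its bulb (wrist-crop pixel (208,133)) is in line with the ring (about (208,75)), and nothing else has been disturbed. Next I'll lower it onto the ring and press.

```bash
python3 -m handwheel '[{"dx":0,"dy":-0.001,"dz":-0.02,"roll":0},{"dx":0,"dy":-0.001,"dz":-0.036,"roll":0},{"dx":0,"dy":-0.001,"dz":-0.044,"roll":0},{"dx":0,"dy":-0.001,"dz":-0.048,"roll":0},{"dx":0,"dy":-0.001,"dz":-0.052,"roll":0},{"dx":0,"dy":-0.001,"dz":-0.055,"roll":0},{"dx":0,"dy":-0.001,"dz":-0.055,"roll":0},{"dx":0,"dy":-0.001,"dz":-0.055,"roll":0}]'
```

```text
clock: 9.6
tool_pos: [0.571, -0.1994, 0.1542]
ee_rot: [[1.0, -0.004, 0.001], [-0.004, -1.0, -0.001], [0.001, 0.0, -1.0]]
wrist_force: [-3.0, 0.5, 5.5]
gripper_width: 0.0252
grip_force: 60.2
```

```bash
python3 -m handwheel '[{"dx":0,"dy":0,"dz":-0.003,"roll":0},{"dx":0,"dy":0,"dz":-0.006,"roll":0},{"dx":0,"dy":0,"dz":-0.009,"roll":0},{"dx":0,"dy":0,"dz":-0.011,"roll":0},{"dx":0,"dy":0,"dz":-0.011,"roll":0},{"dx":0,"dy":0,"dz":-0.011,"roll":0}]'
```

```text
clock: 10.35
tool_pos: [0.5714, -0.1995, 0.145]
ee_rot: [[1.0, -0.003, 0.003], [-0.003, -1.0, -0.001], [0.003, 0.001, -1.0]]
wrist_force: [-7.8, 2.9, 19.3]
gripper_width: 0.0251
grip_force: 61.7
```

```bash
python3 -m handwheel '[{"dx":0,"dy":0,"dz":-0.0005,"roll":0},{"dx":0,"dy":0,"dz":-0.0005,"roll":0},{"dx":0,"dy":0,"dz":-0.0005,"roll":0},{"dx":0,"dy":0,"dz":-0.0005,"roll":0},{"dx":0,"dy":0,"dz":-0.0005,"roll":0},{"dx":0,"dy":0,"dz":-0.0005,"roll":0}]'
python3 - <<'E'
from h import *
a=[viewer.capture("wrist"),viewer.capture("side")[90:265,180:405]]
im=np.hstack([cv2.resize(a[0][120:,100:460],(420,350)),cv2.resize(a[1],(380,350),interpolation=cv2.INTER_CUBIC)])
cv2.imwrite("pics/c5.png",im[:,:,::-1])
E
```

```text
clock: 11.1
tool_pos: [0.5714, -0.1995, 0.1449]
ee_rot: [[1.0, -0.004, 0.004], [-0.004, -1.0, -0.001], [0.004, 0.001, -1.0]]
wrist_force: [-8.7, 4.9, 22.8]
gripper_width: 0.0254
grip_force: 61.8
```

View pics/c5.png

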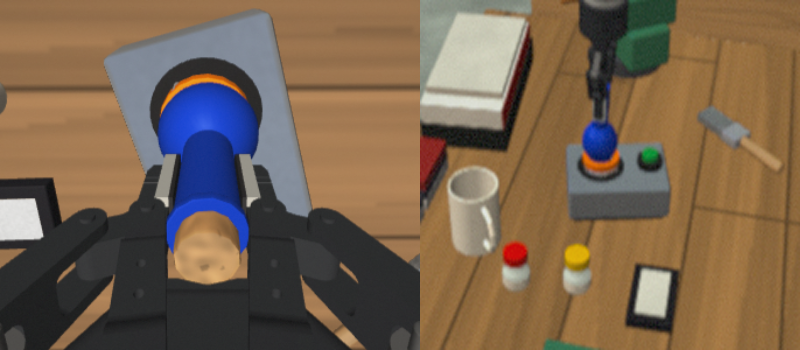

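The bulb sits in the ring (side-crop pixel (600,160)), the ring is down into the collar, and the flask is upright. The contact force is about 25 N, above the 15 N needed to hold the ring down. The tool barely moved with the last extra push, so the ring is against its stop.

```bash
python3 -c "
from plant import manip
print(manip.job_done())"
```

```text
the job is handed in; nothing more can be done
None
```

I pressed the start button to its stop and released it, then seated the blue flask upright in the ring and handed the job in with the gripper still holding it pressed down at about 25 N; nothing else looked disturbed.

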